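# Post two wheels through the flap of the returns box

### The arm

A 6-joint arm with a two-finger parallel gripper is mounted at the origin on a cart in front of the work surface, level with it; the furniture and walls round the work are solid. World frame = base frame: x ahead of the robot, y to its left, z up, the work surface at z = 0. Lengths are in m, angles in rad, forces in N, time in s.
With the tool pointing down it reaches from about 0.325 to 0.9 m from the base axis. Payload 6.1 kg.
Tool frame: the origin (TCP) lies midway between the tips of the shut fingers; the grasp point (between the pads) lies 19 mm behind it; z points along the fingers, y is the line along which they close (so a half turn about z gives the same grasp; the last joint's range is limited). The gripper opens to 87 mm and grips with 3 to 60 N. Pads are 19 mm wide; open, the fingers measure 117 mm over their backs; the gripper's body (75 mm by 190 mm) begins 51 mm behind the grasp point.
Start: joints at [-1.411, 0.22, 1.526, -0, 1.395, -0.126], TCP at [0.176, -0.6, 0.223] pointing down, gripper open.
Joint ranges: [-2.98, 2.98], [-0.91, 2.08], [0.09, 2.57], [-1.24, 4.39], [0.2, 2.65], [-2.68, 2.68]. Speed limits (rad/s): [2.57, 2.57, 3.01, 3.14, 3.14, 3.14].

### API

Orientations are given as a unit quaternion [x, y, z, w].
In Python, from workcell import env, eyes, job gives the robot as it stands. The module is installed in compiled form; this text tells all that it offers.
- The arm moves only by the tool step_arm, never from a script. Its argument "deltas" is one flat list of numbers, 7 for each row, row after row: the closure, from 0 (fully open) to 1 (shut), then the shift along the tool's x, y, z in units of 600 mm (1.0 is 600 mm), then the turn, a rotation vector about the tool's x, y, z in units of 90 degrees (1.0 is 90 degrees). In form: [jaw, x, y, z, rx, ry, rz, jaw, x, y, z, rx, ry, rz, ...]. A call has 1 to 12 rows; each row shifts and turns the commanded pose from where the row before left it, along the tool's axes as they then stand; what a row does not reach is not made up. A row lasts 1/8 s, in which the tool goes at most 62.5 mm and 10.7 degrees, less where a joint would pass 70% of its speed; a pose out of reach is approached as far as the arm can. A call with a number of a shift or a turn outside -1 to 1 is refused whole. A call with a gripper value outside its range is refused whole. The fingers move at their own pace and stop on an object; "force" is the grip in N (left out, the last holds). Time passes only in rows, so rows that do not move let the fingers close. It gives the time, the measured TCP pose, the force, the opening and the grip force at its end, in the units of the state.
- env.get_state(): the state, without advancing time (a new reading comes with each control period).
- eyes.capture(name): name is "scene" or "top"; returns (picture, depth): 384x512x3 uint8, red, green, blue; 384x512 float32, m along the optical axis (not along the pixel's ray), 0 where there is no reading.
- eyes.camera_model(name): a dict with "fov_y" (degrees; the focal length in pixels is half the picture's height over the tangent of half this angle, whatever the lens; pixels are square), "cx", "cy" (the principal point, pixels), "k1" (the pictures are not rectified: a ray, as slopes to the right and down, at radius r is drawn at 1 + k1 r^2 times it, then the intrinsics apply), "xyz" and "rotation" of the camera in the world. Camera axes: x right, y down, z forward; pixel columns grow to the right and rows downward; lengths in m; the calibration is good to about 2 mm. A picture is of the moment at which its call begins. camera_model takes no time and is no camera call.
- job.hand_in(): hands the job in; it is judged then, once.
The state is a dict: "time_s": time; "qpos": joint angles; "joint_velocities": joint speeds; "joint_efforts": joint torques, N m; "position": TCP position; "tcp_rot": TCP orientation; "contact_force": force on the tool from outside, world axes, zero at the start; "ft_torque": the same for the moment, N m; "opening": opening from 0.0 (shut) to 1.0 (fully open); "grip_force": force on a finger pad.
Only numpy, scipy, OpenCV 4.12 (cv2) and the standard library are available. Lean on these libraries where they do the work, as an engineer would, in place of code of your own. Each camera call takes 0.05 s, during which the arm holds its last target. There are 200 camera calls.

### The job

Push the two kit wheels that lie on the loading deck through the hanging flap into the returns box, one at a time: slide a wheel along the deck under the flap until it drops down the slide, then draw back and let the flap swing fully shut before you send the second one. Only push them with the fingers, never lift or carry them, and leave the motor module, the battery and the tape measure beside the box where they are. At the end both wheels lie at rest in the box and the flap hangs shut.

Things in the scene. Friction and masses are not known exactly. Their poses are not given: they have to be found in the camera images.
- station: fixed returns box of grey sheet metal with a loading deck, on the table, yaw up to 17 degrees. Origin on the table right below the flap's hinge; x points along the deck into the box (the pushing direction), y left, z up. Level deck, top 70 mm above the table, x = -185 to -12 mm, 210 mm wide between side rails that rise 12 mm above it; the front end is open
- deck_front (a point): middle of the deck's open front edge, on its top, 185 mm before the flap (nearest the robot)
- sill (a point): middle of the deck's inner edge, on its top, 12 mm before the flap. Here a smooth 30 degree slide (friction 0.2) begins, down to the box floor 12 mm above the table. A wheel whose middle is past the sill tips and slides away; it is surely gone once its rear is pushed to about 10 mm before the flap, so fingers pointing down need not pass under the flap
- cover_edge (a point): middle of the front edge of the box's clear, black-framed cover, on its top, 7 mm past the flap, 121 mm above the table (frame, screws to 123). The cover goes on level to the end wall (inside at x = 153 mm). Side sheets 118 mm high, 210 mm apart, begin 25 mm before the flap; a 6 mm hinge rod crosses above the flap, its axis 112 mm above the table
- flap (a joint): the light (15 g) grey plastic flap, 200 mm wide, 2 mm thick, that hangs from the rod by its own weight; 0 is hanging shut, positive is swung inward (lower edge away from the deck) in rad, up to 1.4; it opens only inward. It is pushed open by the wheel's front, and falls shut in less than a second once nothing holds it
- flap_edge (a point): middle of the flap's lower edge, 44 mm from the hinge axis; hanging shut it is 68 mm above the table
- wheel_a: kit wheel with black tyre and light hub, lying flat on the deck, 52 mm across, 20.5 mm thick, about 60 g, friction about 0.6 on the deck; starts on the deck's left half (station y > 0), its middle 70 to 115 mm before the flap. Origin at the centre of its underside, z is its axle
- wheel_b: the other kit wheel, the same in every way, lying on the deck's right half (station y < 0)
- motor_module: bystander: gear motor behind a black plate, 72x80x61 mm, on the table left of the deck; origin at the centre of its underside
- battery: bystander: grey battery block, 49x104x26 mm, on the table left of the box; origin at the centre of its underside
- tape_measure: bystander: black tape measure, 35x73x52 mm, on the table left of the box's far end; origin at the centre of its underside
Things that resemble listed ones, but are neither listed nor needed, are in the scene too. What is shaped like the wheel_b but pink or purple is not meant.

How it is judged:
By the outcome, as a careful person would: the job done as asked, in the order asked, and still so for the second after the job is handed in, with the robot touching nothing.
It also fails if it takes over 48 s, if anything falls off the work surface, if the arm or the gripper's body presses on something with over 40 N, if the wrist force passes 120 N, or if a joint passes its speed limit or range.

## Working session

There is one attempt and no reset: what is moved stays moved. The work goes in short steps, Python scripts to look and compute and a tool call to move; the robot and the scene stay as the last step left them, time stands still between calls to the robot, and variables do not carry over. Pictures are saved under pics/ and viewed, at most 10 in all, crops included, and the job is handed in when it is done.

Besides the shell and the picture viewer there is one more tool, called after ">>>" by a JSON object that holds its "name" and its "arguments". step_arm: Moves the arm, as the interface text tells. Shifts and turns lie within -1 to 1; 1 stands for 600 mm of shift or 90 degrees of turn. Its arguments: {"type":"object","properties":{"deltas":{"type":"array","items":{"type":"number"}},"force":{"type":"number"}},"required":["deltas"]}

```bash
mkdir -p pics
cat > h.py <<'E'
from workcell import env, eyes, job
import numpy as np, cv2
from scipy.spatial.transform import Rotation as R
def cam(n):
    m=eyes.camera_model(n); f=192/np.tan(np.radians(m["fov_y"]/2))
    K=np.array([[f,0,m["cx"]],[0,f,m["cy"]],[0,0,1]])
    r=np.array(m["rotation"],float)
    r=r if r.shape==(3,3) else R.from_quat(r).as_matrix()
    return K,np.array([m["k1"],0,0,0,0.]),r,np.array(m["xyz"])
def rays(n,px):
    K,d,r,t=cam(n)
    u=cv2.undistortPoints(np.array(px,float).reshape(-1,1,2),K,d).reshape(-1,2)
    return np.c_[u,np.ones(len(u))]@r.T,t
def onplane(n,px,z):
    v,t=rays(n,px); return t+v*((z-t[2])/v[:,2])[:,None]
def proj(n,P):
    K,d,r,t=cam(n); 
    return cv2.projectPoints((np.array(P,float).reshape(-1,3)-t)@r,np.zeros(3),np.zeros(3),K,d)[0].reshape(-1,2)
def cloud(n,depth):
    px=np.stack(np.meshgrid(np.arange(512),np.arange(384)),-1).reshape(-1,2)
    v,t=rays(n,px); return (t+v*depth.reshape(-1,1)).reshape(384,512,3)
def snap(n,name):
    p,d=eyes.capture(n); cv2.imwrite(f"pics/{name}.png",p[...,::-1]); np.save(f"pics/{name}.npy",d); return p,d
E
python3 - <<'E'
from h import *
for n in("scene","top"):
    snap(n,n+"0"); m=eyes.camera_model(n); print(m)
s=env.get_state(); print(s)
E
```

```text
{'fov_y': 47.22401694887805, 'cx': 252.7541390278365, 'cy': 187.86035591847485, 'k1': -0.026489172749244626, 'xyz': array([0.30414297, 0.74484373, 0.73748295]), 'rotation': array([-0.19064663,  0.90689161, -0.36709676,  0.08025856])}
{'fov_y': 54.162872729688274, 'cx': 254.01772617209275, 'cy': 188.33758103552844, 'k1': 0.03233693647568371, 'xyz': array([0.50387482, 0.18171852, 0.96032093]), 'rotation': array([ 0.71135682, -0.70150283,  0.03606228, -0.02376503])}
{'time_s': 0.1, 'qpos': array([-1.41110083e+00,  2.21175932e-01,  1.52747507e+00,  3.14698534e-05,
        1.39468210e+00, -1.26121042e-01]), 'joint_velocities': array([ 0.00182946, -0.00295309, -0.00227223, -0.00091803,  0.00159665,
       -0.00050725]), 'joint_efforts': array([ 9.80983350e-04, -4.95944381e+01, -3.88519549e+01,  7.01465411e-02,
        5.14918263e-02, -5.22756511e-05]), 'position': array([ 0.17612   , -0.59910599,  0.22154033]), 'tcp_rot': array([ 9.89806000e-01,  1.42419541e-01,  8.79007609e-07, -8.70360148e-04]), 'contact_force': array([-0.06021481, -0.04318037,  0.40950885]), 'ft_torque': array([-0.02572494,  0.04703398, -0.0010629 ]), 'grip_force': 0.0, 'opening': 0.9993153758088035}
```

View pics/top0.png

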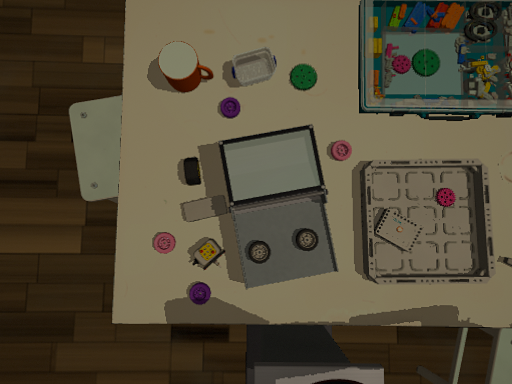

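View pics/scene0.png

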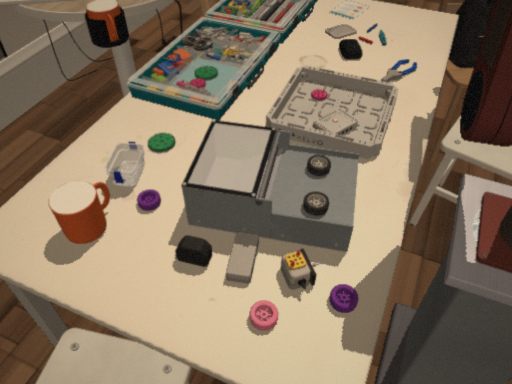

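The top view shows the deck with front corners near (247,287) and (336,270), the cover's front edge near (230,205)–(325,189), wheel_a at about (260,251) and wheel_b at about (307,239). The scene view confirms two black-tyred wheels on the deck, with the bystanders on the left.

Run:
```python
from h import *
p=cv2.imread("pics/top0.png"); d=np.load("pics/top0.npy"); C=cloud("top",d)
z=C[...,2]
print("deck z",np.median(C[262:270,280:295,2]),"cover",[C[205,230],C[189,325]])
# blob: station (z>0.055) region
m=((z>0.055)&(z<0.14)).astype(np.uint8); m[:, :205]=0; m[:, 345:]=0; m[:120]=0; m[300:]=0
n,l,st,ce=cv2.connectedComponentsWithStats(m); i=1+np.argmax(st[1:,4]); 
P=C[l==i]; box=cv2.minAreaRect((P[:,:2]*1000).astype(np.float32)); print(box, cv2.boxPoints(box))
print("corners deck front z.082",onplane("top",[[247,287],[336,270]],0.082))
print("cover corners z.121",onplane("top",[[230,206],[325,189],[220,143],[312,125]],0.121))
for c in((260,251),(307,239)):
    x,y=c; s=C[y-16:y+17,x-16:x+17].reshape(-1,3); w=s[(s[:,2]>.084)&(s[:,2]<.1)]
    print(c,len(w),cv2.minEnclosingCircle((w[:,:2]*1000).astype(np.float32)),w.mean(0),np.median(w[:,2]))
big=cv2.resize(p[110:300,190:350],None,fx=3.1,fy=3.1,interpolation=cv2.INTER_CUBIC); cv2.imwrite("pics/crop0.png",cv2.convertScaleAbs(big,alpha=1.6))
```

```text
deck z 0.07052204741188506 cover [array([0.53702917, 0.22064501, 0.12218897]), array([0.57643895, 0.00700341, 0.11638163])]
((536.3119506835938, 109.60513305664062), (342.84674072265625, 227.0447540283203), 11.479057312011719) [[345.72543  186.74185 ]
 [390.90952  -35.761436]
 [726.89844   32.468414]
 [681.71436  254.97171 ]]
corners deck front z.082 [[ 0.35144611  0.18000723  0.082     ]
 [ 0.39220264 -0.02474526  0.082     ]]
cover corners z.121 [[0.5348456  0.22065836 0.121     ]
 [0.57604185 0.00795953 0.121     ]
 [0.67693893 0.24586506 0.121     ]
 [0.72196024 0.03736029 0.121     ]]
(260, 251) 289 ((431.5260314941406, 152.41610717773438), 25.90583038330078) [0.43119936 0.15234209 0.08984341] 0.09021428022889966
(307, 239) 282 ((461.3651123046875, 42.835105895996094), 25.757274627685547) [0.46133149 0.04279276 0.08972782] 0.09001950436309131
```

View pics/crop0.png

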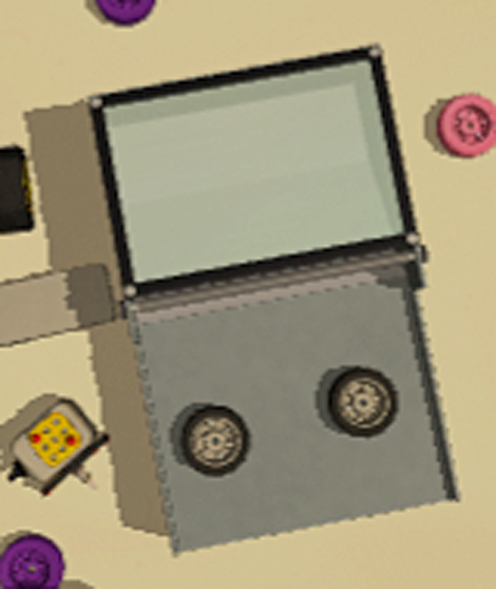

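>>> {"name": "step_arm", "arguments": {"deltas": [0.77, 0, 0, 0, 0, 0, 0.055, 0.77, 0.052, -0.0865, 0, 0, 0, 0, 0.77, 0.052, -0.0865, 0, 0, 0, 0, 0.77, 0.052, -0.0865, 0, 0, 0, 0, 0.77, 0.052, -0.0865, 0, 0, 0, 0, 0.77, 0.052, -0.0865, 0, 0, 0, 0, 0.77, 0.052, -0.0865, 0, 0, 0, 0, 0.77, 0.052, -0.0865, 0, 0, 0, 0, 0.77, 0.052, -0.0865, 0, 0, 0, 0, 0.77, 0.052, -0.0865, 0, 0, 0, 0, 0.77, 0.052, -0.0865, 0, 0, 0, 0, 0.77, 0.052, -0.0865, 0, 0, 0, 0]}}

```text
time_s: 1.6
position: [0.3997, 0.0299, 0.2226]
tcp_rot: [0.995, 0.1, 0.0, 0.0]
contact_force: [0.6, -0.4, 0.2]
opening: 0.23
grip_force: 0.0
```

>>> {"name": "step_arm", "arguments": {"deltas": [0.77, 0, 0, 0.06, 0, 0, 0, 0.77, 0, 0, 0.06, 0, 0, 0, 0.77, 0, 0, 0.06, 0, 0, 0, 0.77, 0, 0, 0.04, 0, 0, 0, 0.77, 0, 0, 0.012, 0, 0, 0, 0.77, 0, 0, 0.012, 0, 0, 0, 0.77, 0, 0, 0, 0, 0, 0]}}

```text
time_s: 2.48
position: [0.3998, 0.0279, 0.0765]
tcp_rot: [0.995, 0.099, 0.0, 0.0]
contact_force: [0.4, -1.0, 0.4]
opening: 0.231
grip_force: 0.0
```

Run:
```python
from h import *
p,d=snap("scene","s1"); cv2.imwrite("pics/s1c.png",cv2.resize(p[100:280,170:390,::-1],None,fx=3.3,fy=3.3,interpolation=cv2.INTER_CUBIC))
```

```text
(no output)
```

View pics/s1c.png

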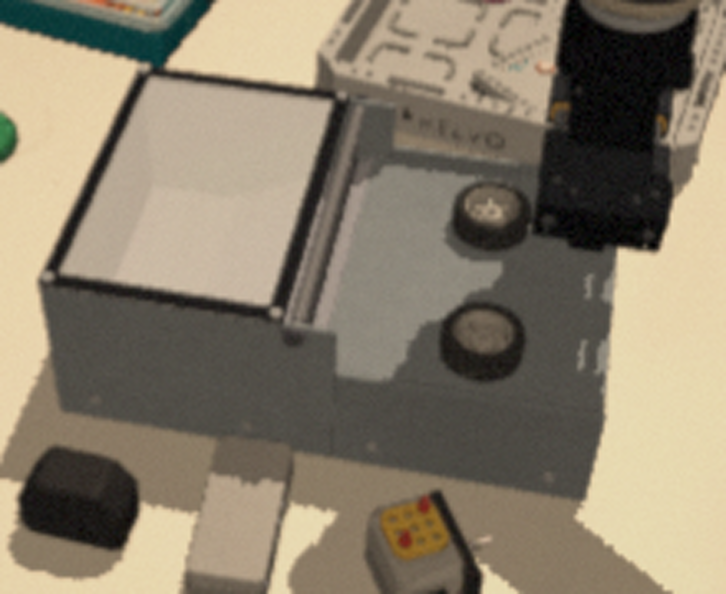

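The crop shows both wheels on the deck at about (490,215) and (482,340), with the gripper just behind wheel_b. I'll check that the tip and the wheels are where I expect them.

Run:
```python
from h import *
s=env.get_state(); print(s["position"],s["contact_force"],s["tcp_rot"])
q=proj("scene",[s["position"]]); print((q-[170,100])*3.3)
d=np.load("pics/s1.npy"); C=cloud("scene",d)
P=C.reshape(-1,3); m=(abs(P[:,0]-.40)<.07)&(abs(P[:,1]-.04)<.1)&(P[:,2]>.094)&(P[:,2]<.2)
for a in np.arange(.07,.2,.012):
    k=P[(abs(P[:,0]-.40)<.03)&(abs(P[:,1]-.04)<.1)&(P[:,2]>a)&(P[:,2]<a+.012)]
    if len(k): print(round(a,3),len(k),k.min(0).round(3),k.max(0).round(3))
```

```text
[0.40006276 0.02784836 0.07679844] [-0.24828611 -0.32300305  0.16615659] [9.95035214e-01 9.95220528e-02 5.19070856e-04 1.18398830e-04]
[[584.95921823 230.91014076]]
0.07 806 [0.37  0.028 0.07 ] [0.43  0.14  0.081]
0.082 40 [0.387 0.042 0.082] [0.43  0.14  0.093]
0.094 2 [0.419 0.134 0.094] [0.422 0.136 0.095]
0.142 62 [0.37  0.109 0.147] [0.419 0.12  0.154]
0.154 138 [0.37  0.005 0.154] [0.43  0.121 0.166]
0.166 155 [ 0.37  -0.016  0.166] [0.43  0.126 0.178]
0.178 287 [0.37  0.045 0.178] [0.423 0.128 0.19 ]
0.19 390 [0.37 0.02 0.19] [0.428 0.127 0.202]
```

>>> {"name": "step_arm", "arguments": {"deltas": [0.77, 0.016, -0.0035, 0, 0, 0, 0, 0.77, 0.016, 0, 0, 0, 0, 0, 0.77, 0.016, 0, 0, 0, 0, 0, 0.77, 0.016, 0, 0, 0, 0, 0, 0.77, 0.016, 0, 0, 0, 0, 0, 0.77, 0.016, 0, 0, 0, 0, 0, 0.77, 0.016, 0, 0, 0, 0, 0, 0.77, 0.016, 0, 0, 0, 0, 0, 0.77, 0.016, 0, 0, 0, 0, 0, 0.77, 0.016, 0, 0, 0, 0, 0, 0.77, 0.016, 0, 0, 0, 0, 0, 0.77, 0.016, 0, 0, 0, 0, 0]}}

```text
time_s: 4.03
position: [0.5125, 0.0529, 0.0761]
tcp_rot: [0.995, 0.1, -0.0, -0.0]
contact_force: [-1.5, -0.3, 0.5]
opening: 0.226
grip_force: 0.5
```

Run:
```python
from h import *
p,d=snap("scene","s2"); cv2.imwrite("pics/s2c.png",cv2.resize(p[90:250,180:380,::-1],None,fx=3.6,fy=3.6,interpolation=cv2.INTER_CUBIC))
```

```text
(no output)
```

View pics/s2c.png

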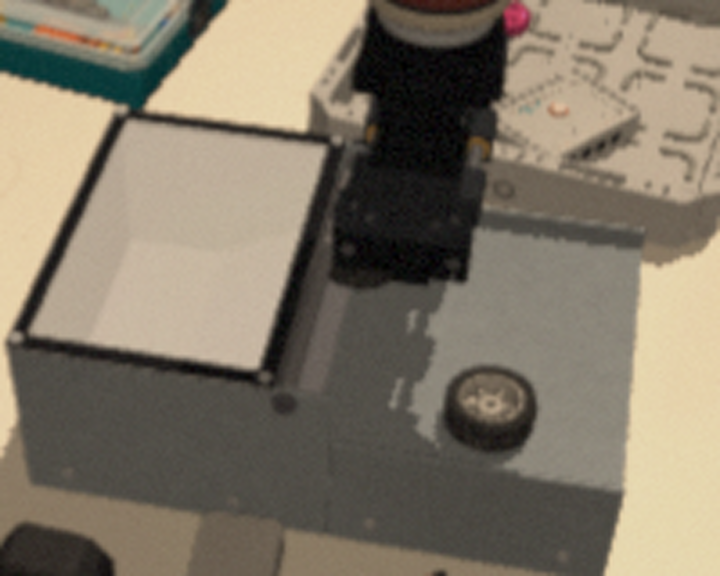

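Wheel_b's dark edge shows at about (360,275), under the gripper and right at the flap. I'll continue the push slowly.

>>> {"name": "step_arm", "arguments": {"deltas": [0.77, 0.0066, 0, 0, 0, 0, 0, 0.77, 0.0066, 0, 0, 0, 0, 0, 0.77, 0.0066, 0, 0, 0, 0, 0, 0.77, 0.0066, 0, 0, 0, 0, 0, 0.77, 0.0066, 0, 0, 0, 0, 0, 0.77, 0.0066, 0, 0, 0, 0, 0, 0.77, 0.0066, 0, 0, 0, 0, 0, 0.77, 0.006, 0, 0, 0, 0, 0, 0.77, 0, 0, 0, 0, 0, 0, 0.77, 0, 0, 0, 0, 0, 0]}}

```text
time_s: 5.32
position: [0.5426, 0.059, 0.076]
tcp_rot: [0.995, 0.1, -0.0, -0.0]
contact_force: [-0.6, -0.5, 0.1]
opening: 0.231
grip_force: 0.0
```

Run:
```python
from h import *
p,d=snap("scene","s3"); cv2.imwrite("pics/s3c.png",cv2.resize(p[90:250,180:380,::-1],None,fx=3.6,fy=3.6,interpolation=cv2.INTER_CUBIC))
```

```text
(no output)
```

View pics/s3c.png

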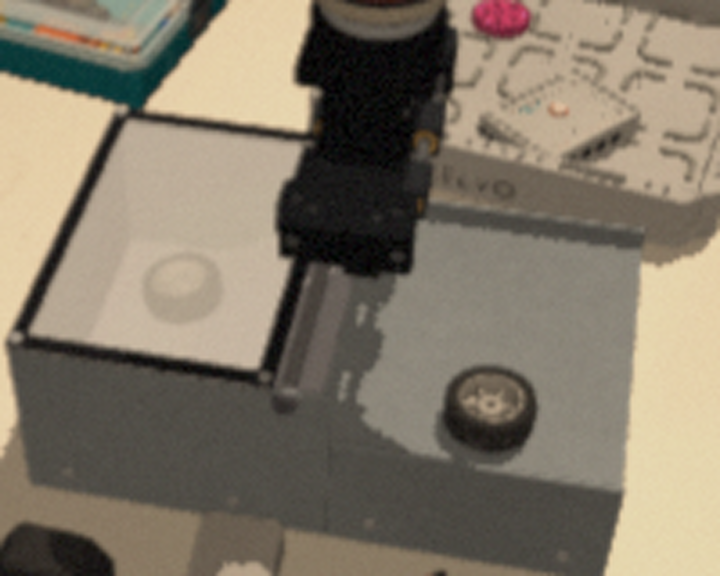

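Wheel_b lies in the box at about (183,287). Next I'll draw back, lift, and move behind wheel_a.

>>> {"name": "step_arm", "arguments": {"deltas": [0.77, -0.061, 0, 0, 0, 0, 0, 0.77, -0.061, 0, 0, 0, 0, 0, 0.77, -0.061, 0, 0, 0, 0, 0, 0.77, -0.06, 0, 0, 0, 0, 0, 0.77, 0, 0, -0.083, 0, 0, 0, 0.77, 0, -0.0633, 0, 0, 0, 0, 0.77, 0, -0.0633, 0, 0, 0, 0, 0.77, 0, -0.0633, 0, 0, 0, 0, 0.77, 0, 0, 0, 0, 0, 0, 0.77, 0, 0, 0, 0, 0, 0]}}

```text
time_s: 6.62
position: [0.3772, 0.1415, 0.1259]
tcp_rot: [0.995, 0.1, 0.0, 0.0]
contact_force: [-0.1, 0.7, -0.0]
opening: 0.23
grip_force: 0.0
```

Run:
```python
from h import *
p,d=snap("scene","s4"); a=cv2.resize(p[110:230,180:350,::-1],None,fx=3.1,fy=3.1,interpolation=cv2.INTER_CUBIC)
p,d=snap("top","t4"); b=cv2.resize(p[170:240,190:350,::-1],(527,220),interpolation=cv2.INTER_CUBIC)
cv2.imwrite("pics/s4c.png",cv2.convertScaleAbs(np.vstack([a,b]),alpha=1.5))
```

```text
(no output)
```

View pics/s4c.png

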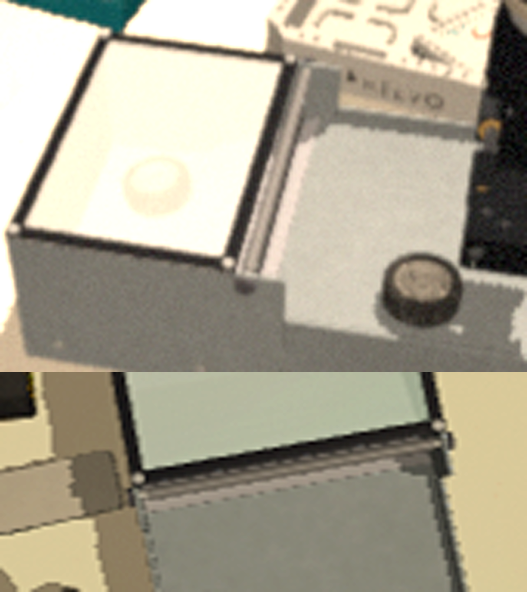

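The flap looks the same as at the start (shut), wheel_b is at rest in the box, and wheel_a hasn't moved. I'll lower and push wheel_a.

>>> {"name": "step_arm", "arguments": {"deltas": [0.77, 0, 0, 0.05, 0, 0, 0, 0.77, 0, 0, 0.022, 0, 0, 0, 0.77, 0, 0, 0.01, 0, 0, 0, 0.77, 0, 0, 0, 0, 0, 0, 0.77, 0, 0, 0, 0, 0, 0]}}

```text
time_s: 7.35
position: [0.3779, 0.1419, 0.0775]
tcp_rot: [0.995, 0.099, 0.001, -0.0]
contact_force: [0.4, 0.4, -0.3]
opening: 0.23
grip_force: 0.0
```

>>> {"name": "step_arm", "arguments": {"deltas": [0.77, 0.016, 0, 0, 0, 0, 0, 0.77, 0.016, 0, 0, 0, 0, 0, 0.77, 0.016, 0, 0, 0, 0, 0, 0.77, 0.016, 0, 0, 0, 0, 0, 0.77, 0.016, 0, 0, 0, 0, 0, 0.77, 0.016, 0, 0, 0, 0, 0, 0.77, 0.016, 0, 0, 0, 0, 0, 0.77, 0.016, 0, 0, 0, 0, 0, 0.77, 0.016, 0, 0, 0, 0, 0, 0.77, 0.016, 0, 0, 0, 0, 0, 0.77, 0.016, 0, 0, 0, 0, 0, 0.77, 0.016, 0, 0, 0, 0, 0]}}

```text
time_s: 8.85
position: [0.4907, 0.1647, 0.0767]
tcp_rot: [0.995, 0.1, -0.0, 0.0]
contact_force: [-0.8, -0.1, 0.4]
opening: 0.23
grip_force: 0.6
```

>>> {"name": "step_arm", "arguments": {"deltas": [0.77, 0.0066, 0, 0, 0, 0, 0, 0.77, 0.0066, 0, 0, 0, 0, 0, 0.77, 0.0066, 0, 0, 0, 0, 0, 0.77, 0.0066, 0, 0, 0, 0, 0, 0.77, 0.0066, 0, 0, 0, 0, 0, 0.77, 0.0066, 0, 0, 0, 0, 0, 0.77, 0.0066, 0, 0, 0, 0, 0, 0.77, 0.005, 0, 0, 0, 0, 0, 0.77, 0, 0, 0, 0, 0, 0, 0.77, 0, 0, 0, 0, 0, 0]}}

```text
time_s: 10.1
position: [0.5201, 0.1707, 0.0767]
tcp_rot: [0.995, 0.1, -0.0, 0.0]
contact_force: [0.8, -0.0, -0.1]
opening: 0.231
grip_force: 0.0
```

>>> {"name": "step_arm", "arguments": {"deltas": [0.77, -0.061, 0, 0, 0, 0, 0, 0.77, -0.061, 0, 0, 0, 0, 0, 0.77, -0.061, 0, 0, 0, 0, 0, 0.77, -0.06, 0, 0, 0, 0, 0, 0.77, 0, 0, -0.08, 0, 0, 0, 0.77, 0, 0, -0.08, 0, 0, 0, 0.77, 0, 0, 0, 0, 0, 0, 0.77, 0, 0, 0, 0, 0, 0, 0.77, 0, 0, 0, 0, 0, 0, 0.77, 0, 0, 0, 0, 0, 0]}}

```text
time_s: 11.35
position: [0.3765, 0.1417, 0.1715]
tcp_rot: [0.995, 0.1, -0.001, 0.0]
contact_force: [0.2, 0.4, -0.1]
opening: 0.226
grip_force: 0.0
```

Run:
```python
from h import *
p,d=snap("scene","s5"); a=cv2.resize(p[110:290,160:350,::-1],None,fx=2.4,fy=2.4,interpolation=cv2.INTER_CUBIC)
p,d=snap("top","t5"); b=cv2.resize(p[120:200,190:350,::-1],(456,160),interpolation=cv2.INTER_CUBIC)
cv2.imwrite("pics/s5c.png",cv2.convertScaleAbs(np.vstack([a,b]),alpha=1.3))
```

```text
(no output)
```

View pics/s5c.png

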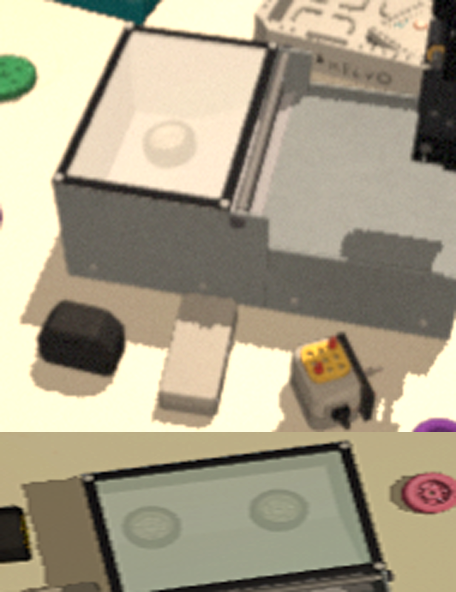

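The top view shows both wheels flat in the box, at about (152,527) and (278,510). The flap hangs shut, the bystanders haven't moved, and the robot is clear, so I'm handing in.

```bash
python3 -c "
from h import *
print(job.hand_in())"
```

```text
the job is handed in; nothing more can be done
None
```

Both wheels were pushed one at a time into the returns box and lie at rest there, the flap hangs shut, the bystanders are where they were, and the job is handed in.

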